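# Pack two stone pestles in their carrying case and shut it

### The arm

A 6-joint arm with a two-finger parallel gripper is mounted at the origin on the work surface. World frame = base frame: x ahead of the robot, y to its left, z up, the work surface at z = 0. Lengths are in mm, angles in degrees, forces in N, time in s.
With the tool pointing down it reaches from about 350 to 850 mm from the base axis. Payload 8.1 kg.
Tool frame: the origin (TCP) lies at the centre of the arm's flange, where the gripper is bolted on; the fingertips stand 173 mm ahead of it and the grasp point (between the pads) lies 155 mm ahead of it; z points along the fingers, y is the line along which they close (so a half turn about z gives the same grasp; the last joint's range is limited). The gripper opens to 85 mm and grips with 20 to 120 N. Pads are 22 mm wide; open, the fingers measure 114 mm over their backs; the gripper's body (76 mm by 85 mm) begins 54 mm behind the grasp point. The pads swing forward as they close: fully open they stand 13 mm farther back than shut.
Start: joints at [-74.622, 7.471, 85.268, -0, 87.261, -4.893], TCP at [207.899, -562.836, 404.692] pointing down, gripper open.
Joint ranges: [-169.43, 169.43], [-51.17, 129.36], [1.28, 143.12], [-76.62, 256.62], [0, 156.53], [-152.29, 152.29]. Speed limits (degrees/s): [136.94, 136.94, 159.86, 180, 180, 180].

### API

Orientations are given as [roll, pitch, yaw] about the fixed x, y, z axes, in that order (R = Rz(yaw) Ry(pitch) Rx(roll)).
In Python, from bench import * gives the robot as it stands.
- The arm moves only by the shell command python3 -m jog 'ROWS' [FORCE]. ROWS is text: rows parted by semicolons, each of 7 numbers parted by spaces: the shift along the tool's x, y, z scaled (see below), then the turn, a rotation vector about the tool's x, y, z scaled (see below), then the closure, from -1 (fully open) to 1 (shut). In form: tx ty tz wx wy wz hand; .... A call has 1 to 5 rows; each row shifts and turns the commanded pose from where the row before left it, along the tool's axes as they then stand; what a row does not reach is not made up. The controller multiplies each number of a shift by 0.1 m and each number of a turn by 60 degrees. A row lasts 1/8 s, in which the tool goes at most 62.5 mm and 10.7 degrees, less where a joint would pass 70% of its speed; a pose out of reach is approached as far as the arm can. A call with a number of a shift or a turn outside -1 to 1 is refused whole. A call with a gripper value outside its range is refused whole. The fingers move at their own pace and stop on an object; FORCE is the grip in N (left out, the last holds). Time passes only in rows, so rows that do not move let the fingers close. It gives the time, the measured TCP pose, the force, the opening and the grip force at its end, in the units of the state.
- sense(): the state, without advancing time (a new reading comes with each control period).
- snapshot(name): name is "scene" or "top" or "wrist"; returns a dict with "img" (420x560x3 uint8, red, green, blue), "fx", "fy", "cx", "cy" (pixels), "dist" ([k1, k2, p1, p2, k3] as OpenCV has them; the pictures are not rectified), "extrinsics" (4x4, takes a point from camera to world coordinates). Camera axes: x right, y down, z forward; pixel columns grow to the right and rows downward; lengths in mm; the calibration is good to about 2 mm. A picture is of the moment at which its call begins. There is no depth.
- hand_in(): hands the job in; it is judged then, once.
The state is a dict: "time": time; "joint_pos": joint angles; "qd": joint speeds; "joint_efforts": joint torques, N m; "tool_pos": TCP position; "tcp_rot": TCP orientation; "ft_force": force on the tool from outside, world axes, zero at the start; "wrist_torque": the same for the moment, N m; "finger_gap": finger opening in mm; "grip_force": force on a finger pad.
Only numpy, scipy, OpenCV 4.12 (cv2) and the standard library are available. Lean on these libraries where they do the work, as an engineer would, in place of code of your own. Each camera call takes 0.05 s, during which the arm holds its last target. There are 200 camera calls.

### The job

Pack the two stone pestles for transport: lay the long one in the long row of V-cradles beside the hinge of the open case and the short one in the short row on the opposite side, then stand the wooden chock upright on the rail between them so that neither can roll. Then swing the lid over, without slamming it, until it is fully home with its rim flush on the lower shell all round. Set the stones down rather than drop them, and leave the other things on the table where they are.

Things in the scene. Friction and masses are not known exactly. Their poses are not given: they have to be found in the camera images.
- long_pestle_mid (a point): centre of the long stone pestle: a plain grey-brown round bar with rounded ends, 42 mm in diameter, 170 mm long, about 0.5 to 0.75 kg, lying on the table and free to roll. Its x axis runs along the bar (the same both ways round). Grip it across its 42 mm at mid-length
- short_pestle_mid (a point): centre of the short stone pestle: same stone and diameter (42 mm), 115 mm long, about 0.35 to 0.5 kg, lying on the table. Its x axis runs along the bar. Grip it across its 42 mm at mid-length
- chock_mid (a point): centre (39 mm above its foot) of the wooden chock: block 90 mm long (its x) x 31 mm wide (y) x 78 mm high, standing upright; over its lowest 30 mm the long sides taper to a foot 24 mm wide. 0.1 to 0.17 kg. Grip it across its 31 mm width by its upper 25 mm only: once it stands between the pestles, their crowns reach 51 mm up from its foot
- case: dark carrying case, open, fixed to the table; origin on the table under the centre of the lower shell, which is 250 mm (x) x 196 mm (y), rim 60 mm high, walls and floor 6 mm. y points to the hinge side, where the lid stands. Handle and latches stick out 22 mm at the -y side. Inside, along x, are two rows of two wooden V-cradles (each 20 mm thick along x, 40 mm wide, up to 49 mm high)
- long_cradle (a point): where the long pestle's centre lies in the long row (hinge side): 64 mm above the table, at case x 0, y +39 mm; axes as the case's. Its V-cradles (120 degrees) stand 55 mm either side along x; 34 mm of play each way to the end walls. 32 mm are free between the laid pestle and the side wall, 36 mm between the two laid pestles
- short_cradle (a point): where the short pestle's centre lies in the short row (-y side): 64 mm above the table, at case x -45.5 mm, y -39 mm; axes as the case's. Its V-cradles stand 34 mm either side along x; about 15 mm of play each way between the end wall and a partition 56 mm high, beyond which is a white canister. 32 mm free to the side wall
- chock_seat (a point): where the chock's centre comes when its foot stands on the wooden rail (34 mm high, 26 mm wide, 110 mm long) between the two laid pestles: 73 mm above the table, at case x -45.5 mm, y 0; axes as the case's. The chock lies along the case's x, with 2.5 mm of play to each pestle
- lid (a joint): opening angle of the upper shell (lid), rad: 0 when it lies rim to rim on the lower shell, pi/2 when upright, more when it leans outward (stop at 2.2). It turns about the case's x axis through lid_hinge. The hinge is stiff (0.8 N m; the lid weighs 0.5 kg): the lid stays where it is left, and about 5 N on its outer face near the edge moves it
- lid_hinge (a point): middle of the hinge axis: 60 mm above the table, at case x 0, y +98 mm; axes as the case's
- lid_edge (a point): on the lid, middle of its outer long edge away from the hinge, where its flat outer face (65 mm outside the rim plane) meets its free side wall, 196 mm from the hinge along the lid. Closed, it is 125 mm above the table over the case's -y side; open, it is the lid's upper outer edge. The lid is 250 mm long along the hinge
- cobble_a_mid (a point): bystander, to be left alone: small round grey-brown cobble, 62 x 52 x 40 mm high, lying among the pestles and the chock; this point is its centre
- cobble_b_mid (a point): bystander, to be left alone: rounded cobble, 86 x 66 x 46 mm high; this point is its centre
- cobble_c_mid (a point): bystander, to be left alone: the largest cobble, 88 x 72 x 50 mm high; this point is its centre
- jar_mid (a point): bystander, to be left alone: glass jar with a white cap, 64 mm in diameter, 85 mm high, standing; this point is its centre
- pen_cup_mid (a point): bystander, to be left alone: cork pen cup with four pens, 68 mm in diameter, 95 mm high (pens to 140 mm), standing; this point is its centre
- caliper_mid (a point): bystander, to be left alone: steel vernier caliper, 235 x 62 mm, 11 mm high, lying flat; this point is its centre
- brush_mid (a point): bystander, to be left alone: hand brush lying flat, 200 mm long, its middle; this point is its centre
Mind the look-alikes: they are no part of the job. What is shaped like the part that bears chock_mid but blue is not meant.

How it is judged:
By the outcome, as a careful person would: the job done as asked, in the order asked, and still so for the second after the job is handed in, with the robot touching nothing.
It also fails if it takes over 72 s, if anything falls off the work surface, if the arm or the gripper's body presses on something with over 40 N, if the wrist force passes 120 N, or if a joint passes its speed limit or range.

## Working session

There is one attempt and no reset: what is moved stays moved. The work goes in short steps, Python scripts to look and compute and a shell command to move; the robot and the scene stay as the last step left them, time stands still between calls to the robot, and variables do not carry over. Pictures are saved under pics/ and viewed, at most 10 in all, crops included, and the job is handed in when it is done.

```bash
ls; mkdir -p pics
python3 - <<'E'
from bench import *
import cv2
s=sense();print({k:(v) for k,v in s.items()})
for n in ("top","scene"):
    d=snapshot(n);cv2.imwrite(f"pics/{n}0.png",d["img"][:,:,::-1]);print(n,d["fx"],d["fy"],d["cx"],d["cy"],d["dist"]);print(d["extrinsics"])
E
```

```text
pics
{'time': 0.0, 'joint_pos': array([-7.46201339e+01,  7.51383588e+00,  8.53305322e+01,  1.93728866e-03,
        8.72625671e+01, -4.89354407e+00]), 'qd': array([-0.03292018, -0.00435916,  0.03488116,  0.05989728,  0.04304281,
        0.02905747]), 'joint_efforts': array([ 1.37814095e-04, -5.69395602e+01, -5.00553703e+01,  2.87949683e-05,
        1.46953011e-02,  8.50547281e-06]), 'tool_pos': array([ 207.85854693, -562.58917413,  403.64539878]), 'tcp_rot': array([-1.79893620e+02, -1.10499190e-02,  2.02733056e+01]), 'ft_force': array([-0.79630808,  0.28297377, -0.41987908]), 'wrist_torque': array([-0.02582725,  0.01999227, -0.010346  ]), 'grip_force': 0.0, 'finger_gap': 85.39376111043264}
top 454.0672796421874 454.0672796421874 282.5112860804665 218.5611773887664 [0.04525585 0.         0.         0.         0.        ]
[[-9.11710921e-03 -9.91225048e-01  1.31870323e-01  3.59148528e+02]
 [-9.99939702e-01  9.84460685e-03  4.86585168e-03 -1.48412549e+01]
 [-6.12136555e-03 -1.31818009e-01 -9.91255033e-01  1.37805804e+03]
 [ 0.00000000e+00  0.00000000e+00  0.00000000e+00  1.00000000e+00]]
scene 457.7869182855617 457.7869182855617 272.8696988681215 200.98232249000233 [-0.05657001  0.          0.          0.          0.        ]
[[-7.74054154e-01  5.15564423e-01 -3.67469035e-01  1.01004451e+03]
 [ 6.33118252e-01  6.31431981e-01 -4.47721937e-01  5.67290582e+02]
 [ 1.20219877e-03 -5.79212378e-01 -8.15175794e-01  1.14767796e+03]
 [ 0.00000000e+00  0.00000000e+00  0.00000000e+00  1.00000000e+00]]
```

View pics/top0.png

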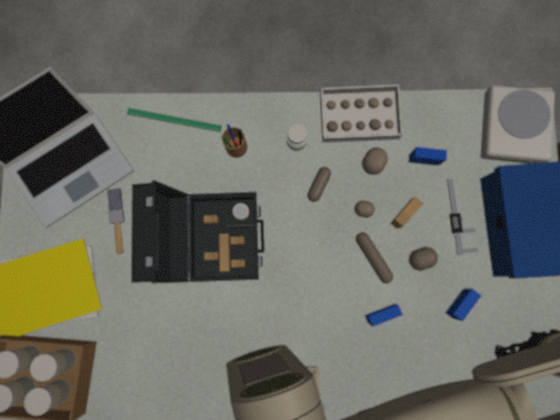

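View pics/scene0.png

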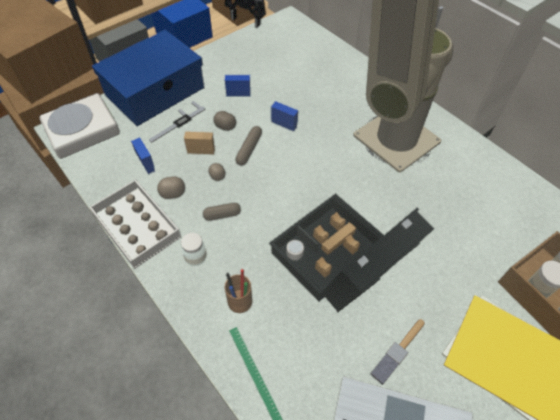

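The top view shows the long pestle at about (374,258), the short pestle at (319,184), the chock at (407,212) and cobble a at (364,209). The case's lower shell is around (225,237), with its hinge at about x=190 and the canister at (240,211). Next I measure these by mask.

```bash
cat > h.py <<'E'
import numpy as np, cv2
from bench import *
from scipy.spatial.transform import Rotation as R
def K(d): return np.array([[d["fx"],0,d["cx"]],[0,d["fy"],d["cy"]],[0,0,1]])
def ray(d,uv):
    p=cv2.undistortPoints(np.float64(uv).reshape(-1,1,2),K(d),np.float64(d["dist"])).reshape(-1,2)
    E=np.array(d["extrinsics"]); return E[:3,3], np.c_[p,np.ones(len(p))]@E[:3,:3].T
def onz(d,uv,z):
    c,r=ray(d,uv); return c+r*((z-c[2])/r[:,2])[:,None]
def proj(d,P):
    E=np.linalg.inv(np.array(d["extrinsics"])); p=np.float64(P).reshape(-1,3)
    return cv2.projectPoints(p@E[:3,:3].T+E[:3,3],np.zeros(3),np.zeros(3),K(d),np.float64(d["dist"]))[0].reshape(-1,2)
def tri(d1,a,d2,b):
    c1,r1=ray(d1,a);c2,r2=ray(d2,b);r1=r1[0]/np.linalg.norm(r1);r2=r2[0]/np.linalg.norm(r2)
    t=np.linalg.lstsq(np.c_[r1,-r2],c2-c1,rcond=None)[0]; p,q=c1+r1*t[0],c2+r2*t[1]
    return (p+q)/2,np.linalg.norm(p-q)
def axis(c,d,z):  # contour pixels -> plane z -> min area rect
    P=onz(d,c.reshape(-1,2),z)[:,:2]; (x,y),(w,h),a=cv2.minAreaRect(np.float32(P))
    if w<h: w,h,a=h,w,a+90
    return np.round([x,y,w,h,(a+90)%180-90],1)
E
python3 - <<'E'
from h import *
T=snapshot("top");S=snapshot("scene")
for n,d,box in (("top",T,(280,140,470,300)),("scene",S,(150,90,300,230))):
    hsv=cv2.cvtColor(d["img"],cv2.COLOR_RGB2HSV); x0,y0,x1,y1=box
    m=((hsv[...,2]<150)&(hsv[...,0]<28)&(hsv[...,1]>45)).astype(np.uint8)
    wood=((hsv[...,0]<28)&(hsv[...,1]>110)&(hsv[...,2]>90)).astype(np.uint8)
    for nm,mm,zs in (("stone",m&(1-wood),21),("wood",wood,78)):
        q=np.zeros_like(mm);q[y0:y1,x0:x1]=mm[y0:y1,x0:x1]
        for c in cv2.findContours(q,0,1)[0]:
            if cv2.contourArea(c)>60:
                M=cv2.moments(c);print(n,nm,round(M["m10"]/M["m00"],1),round(M["m01"]/M["m00"],1),axis(c,d,zs))
a=cv2.resize(T["img"][170:295,120:275],None,fx=4,fy=4,interpolation=2)
cv2.imwrite("pics/caseT.png",a[:,:,::-1])
b=cv2.resize(S["img"][185:315,260:440],None,fx=4,fy=4,interpolation=2)
cv2.imwrite("pics/caseS.png",b[:,:,::-1])
E
```

```text
top stone 423.3 258.4 [ 416.7 -422.6   79.1   55.2  -72.1]
top stone 374.2 257.3 [ 420.5 -279.4  161.3   35.2   30.9]
top stone 364.3 208.5 [ 567.7 -255.    52.9   45.1   77.8]
top stone 407.1 212.2 [ 553.7 -381.8  111.9   36.4  -42.3]
top stone 318.9 183.8 [ 645.8 -120.   109.5   34.1  -27. ]
top stone 374.6 160.6 [ 716.  -290.9   80.    61.   -27.7]
top wood 407.9 211.3 [ 550.  -369.7   86.    24.6  -42.8]
scene stone 199.5 145.7 [ 548.9 -379.5   94.4   80.3  -28.2]
```

View pics/caseT.png

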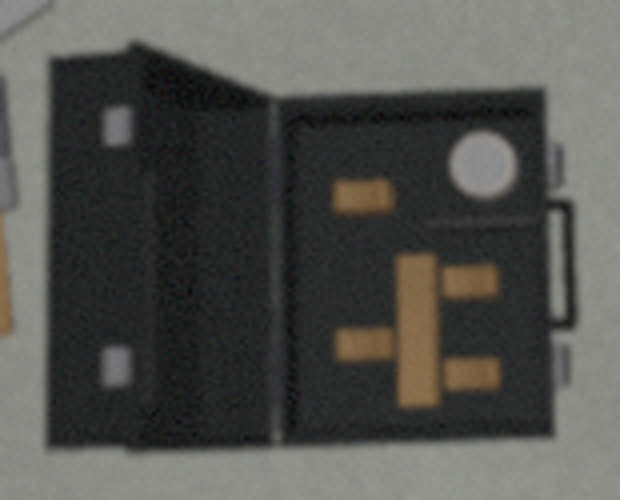

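View pics/caseS.png

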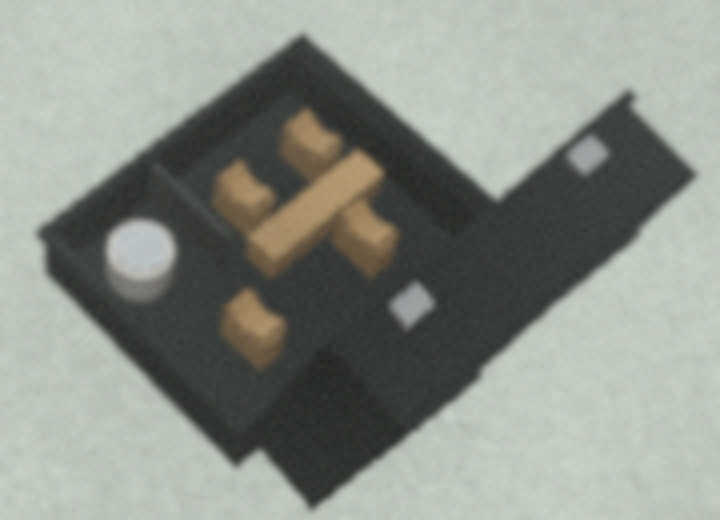

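The case crops show its rim and rail corners clearly. I fit the case pose from them, and the pestle and chock positions too.

Run:
```python
from h import *
T=snapshot("top");S=snapshot("scene")
t=lambda *p:np.array(p)/4+[120,170]-.375
s=lambda *p:np.array(p)/4+[260,185]-.375
rim=onz(T,t((544,90),(552,437),(283,444),(276,98)),60)
loc=np.array([(125,-98),(-125,-98),(-125,98),(125,98)])
rail=onz(T,t((396,254),(437,254),(440,408),(399,409)),34)
rl=np.array([(9.5,13),(9.5,-13),(-100.5,-13),(-100.5,13)])
srim=onz(S,s((303,36),(40,235)),60); sl=np.array([(-125,-98),(125,-98)])
srail=onz(S,s((362,150),(384,174),(246,238),(270,258)),34); srl=np.array([(-100.5,-13),(-100.5,13),(9.5,-13),(9.5,13)])
print(np.linalg.norm(np.diff(np.r_[rim,rim[:1]],axis=0),axis=1),np.linalg.norm(srim[0]-srim[1]))
def fit(W,L):
    a=W[:,:2]-W[:,:2].mean(0);b=L-L.mean(0)
    th=np.arctan2((b[:,0]*a[:,1]-b[:,1]*a[:,0]).sum(),(a*b).sum());Q=np.array([[np.cos(th),-np.sin(th)],[np.sin(th),np.cos(th)]])
    o=W[:,:2].mean(0)-Q@L.mean(0); print(np.round(o,1),round(np.degrees(th),2),"res",np.round(W[:,:2]-(L@Q.T+o),1).tolist());
fit(rim,loc);fit(rail,rl);fit(srim,sl);fit(srail,srl);fit(np.r_[rim,rail,srim],np.r_[loc,rl,sl])
# objects, scene masks
d=S;hsv=cv2.cvtColor(d["img"],cv2.COLOR_RGB2HSV)
for nm,(u,v),b in (("long",(248,145),25),("short",(221,211),22),("cobA",(216,171),12)):
    w=d["img"][v-b:v+b,u-b:u+b]; g=cv2.cvtColor(w,cv2.COLOR_RGB2GRAY)
    m=(g<cv2.threshold(g,0,255,cv2.THRESH_OTSU)[0]).astype(np.uint8)
    c=max(cv2.findContours(m,0,1)[0],key=cv2.contourArea)+np.array([u-b,v-b]);M=cv2.moments(c)
    print(nm,M["m10"]/M["m00"],M["m01"]/M["m00"],axis(c,d,21))
    q={"long":(374.2,257.3),"short":(318.9,183.8),"cobA":(364.3,208.5)}[nm]
    print("  tri",tri(T,[q],S,[(M["m10"]/M["m00"],M["m01"]/M["m00"])]), "topz21",onz(T,[q],21))
for z in (0,78):print("chock top z",z,onz(T,[(407.9,211.3)],z))
w=np.hstack([cv2.resize(T["img"][185:240,380:435],None,fx=7,fy=7,interpolation=2),cv2.resize(S["img"][120:175,172:227],None,fx=7,fy=7,interpolation=2)])
cv2.imwrite("pics/chock.png",w[:,:,::-1])
```

```text
[253.81863753 193.11007954 252.76990841 197.43954867] 256.89479644207677
[485.4 165.1] 1.46 res [[1.2, -0.1], [-2.7, 0.8], [-0.6, -2.0], [2.1, 1.4]]
[484.5 166.5] 1.52 res [[2.5, 2.4], [1.5, -2.1], [-2.2, -2.2], [-1.9, 1.9]]
[485.1 168.1] 1.88 res [[-3.4, -0.1], [3.4, 0.1]]
[485.3 167. ] -0.26 res [[-2.4, 0.7], [-0.3, -0.7], [2.4, 1.8], [0.3, -1.8]]
[485.1 166.3] 1.59 res [[1.3, -1.5], [-2.6, -0.1], [-0.1, -2.9], [2.6, -0.1], [2.0, 2.5], [0.9, -1.9], [-2.8, -1.9], [-2.5, 2.2], [-2.9, 1.1], [4.0, 2.6]]
long 248.32172651432717 145.76786361987666 [ 419.5 -278.4  182.8   44.    30. ]
  tri (array([ 420.83891186, -280.25234493,   15.91977047]), np.float64(0.7484094907703623)) topz21 [[ 420.8685526  -279.53751603   21.        ]]
short 221.378587196468 211.35540838852097 [ 644.2 -119.3  113.2   49.7  -25.6]
  tri (array([ 644.94977327, -119.53478479,   20.86925596]), np.float64(0.9820593201940577)) topz21 [[ 645.28201937 -119.87354704   21.        ]]
cobA 216.62045454545455 171.78939393939393 [ 567.9 -252.3   71.7   50.6   76. ]
  tri (array([ 567.63683556, -254.99963827,   17.82751076]), np.float64(1.915256252484246)) topz21 [[ 567.84432831 -255.13336436   21.        ]]
chock top z 0 [[ 561.03426415 -391.01591998    0.        ]]
chock top z 78 [[ 549.6072509  -369.72391117   78.        ]]
```

View pics/chock.png

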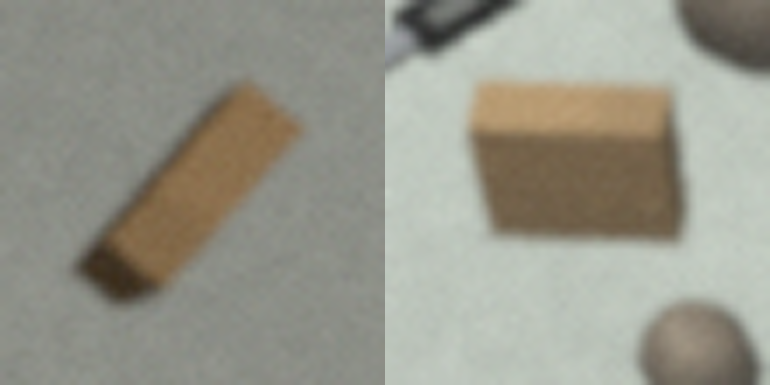

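The crop shows the chock standing upright with its top face centred at about (550,-370) and yaw about -42. Measured so far:
- **Case:** origin (485,166), yaw 1.5.
- **Long pestle:** (421,-280), yaw 30.5.
- **Short pestle:** (645,-120), yaw -26.5.

The sizes match to within a few mm. I start moving now, with a small helper to work out the shifts.

```bash
cat > p.py <<'E'
# p.py x y z yaw : turn (about tool z, units), then shift in tool axes (units) after turning, tool kept pointing down
import sys; from h import *
x,y,z,yaw=map(float,sys.argv[1:5]); s=sense()
R0=R.from_euler("xyz",s["tcp_rot"],degrees=True); Rt=R.from_euler("xyz",[180,0,yaw],degrees=True)
d=np.array([x,y,z])-s["tool_pos"]; w=(R0.inv()*Rt).as_rotvec(degrees=True)
sh=Rt.inv().apply(d)/100
print("t",round(s["time"],2),"turn",np.round(w/60,3),"shift after",np.round(sh,3),"rows>=",max(np.linalg.norm(d)/62.5,0).round(1),np.linalg.norm(w)/10.7,"F",np.round(s["ft_force"],1),"gap",round(s["finger_gap"],1))
E
python3 p.py 421 -280 330 30.5
python3 - <<'E'
from h import *
T=snapshot("top")
c,s=np.cos(np.radians(1.5)),np.sin(np.radians(1.5))
W=lambda x,y,z:[485+c*x-s*y,166+s*x+c*y,z]
for a in (90,95,100,105,110,115,120):
    t=np.radians(a);u=np.array([-np.cos(t),np.sin(t)]);n=np.array([np.sin(t),np.cos(t)])
    f=lambda x,r,h:W(x,*(np.array([98,60])+r*u+h*n))
    print(a,((proj(T,[f(125,196,0),f(125,196,65),f(-125,196,65),f(125,0,65)])-[120,170]+.375)*4).round(0).tolist())
E
```

```text
t 0.3 turn [-0.001 -0.    -0.17 ] shift after [ 3.272 -1.355  0.743] rows>= 5.8 0.9558095991013017 F [0.  0.1 0.7] gap 85.3
90 [[211.0, 44.0], [107.0, 48.0], [105.0, 449.0], [188.0, 104.0]]
95 [[184.0, 45.0], [83.0, 51.0], [80.0, 450.0], [190.0, 106.0]]
100 [[158.0, 47.0], [61.0, 54.0], [58.0, 451.0], [193.0, 107.0]]
105 [[133.0, 49.0], [42.0, 58.0], [38.0, 452.0], [197.0, 108.0]]
110 [[109.0, 52.0], [24.0, 62.0], [20.0, 453.0], [201.0, 110.0]]
115 [[87.0, 55.0], [10.0, 67.0], [5.0, 453.0], [206.0, 111.0]]
120 [[67.0, 58.0], [-3.0, 71.0], [-8.0, 454.0], [211.0, 112.0]]
```

The lid stands at about 104°. I move above the long pestle.

```bash
python3 -m jog '0 0 0 0 0 -0.17 -1; 0.4 -0.17 0 0 0 0 -1; 0.5 -0.2 0.1 0 0 0 -1; 0.5 -0.2 0.1 0 0 0 -1; 0.5 -0.2 0.1 0 0 0 -1' 40; python3 -m jog '0.5 -0.2 0.1 0 0 0 -1; 0.5 -0.22 0.15 0 0 0 -1; 0.35 -0.17 0.15 0 0 0 -1; 0.02 0 0.14 0 0 0 -1; 0 0 0 0 0 0 -1'; python3 p.py 421 -280 178 30.5
python3 - <<'E'
from h import *
d=snapshot("wrist");cv2.imwrite("pics/w1.png",d["img"][:,:,::-1]);print(np.round(d["extrinsics"],2),proj(d,[[421,-280,21],[568,-255,20]]))
E
```

```text
time: 0.98
tool_pos: [333.3, -398.7, 374.5]
tcp_rot: [180.0, -0.0, 30.4]
ft_force: [1.1, -0.1, -0.1]
finger_gap: 85.4
grip_force: 0.0
time: 1.6
tool_pos: [420.3, -279.6, 319.4]
tcp_rot: [-179.9, 0.1, 30.5]
ft_force: [-0.2, 0.9, -0.3]
finger_gap: 85.4
grip_force: 0.0
t 1.6 turn [-0.002  0.001  0.   ] shift after [0.004 0.007 1.414] rows>= 2.3 0.01283040944834391 F [-0.2  0.9 -0.3] gap 85.4
[[ 5.1000e-01 -8.2000e-01 -2.6000e-01  4.8632e+02]
 [-8.6000e-01 -4.9000e-01 -1.5000e-01 -2.4047e+02]
 [-0.0000e+00  3.0000e-01 -9.5000e-01  2.8839e+02]
 [ 0.0000e+00  0.0000e+00  0.0000e+00  1.0000e+00]] [[284.42319469 201.75463482]
 [356.71488478  19.89949939]]
```

View pics/w1.png

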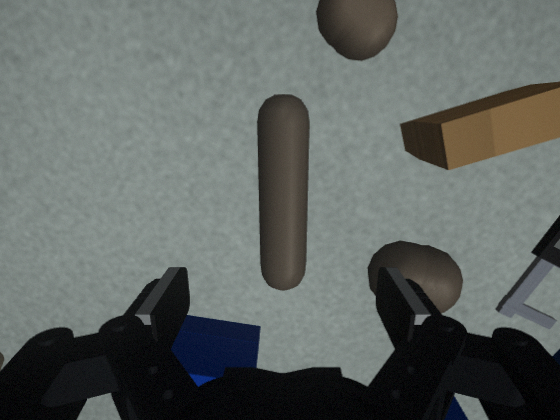

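The pestle lies upright in the view, from (283,94) to (283,290), and nothing is in the way of the fingers. I refine its position with a mask.

```bash
cat > stone.py <<'E'
# pestle in wrist view near predicted point: silhouette -> ends and sides at axis height
import sys; from h import *
x,y=map(float,sys.argv[1:3]); d=snapshot("wrist"); hsv=cv2.cvtColor(d["img"],cv2.COLOR_RGB2HSV)
m=((hsv[...,0]<25)&(hsv[...,1]>35)&(hsv[...,2]<160)).astype(np.uint8); m=cv2.morphologyEx(m,2,np.ones((3,3)))
q=proj(d,[[x,y,21]])[0]
c=[c for c in cv2.findContours(m,0,1)[0] if cv2.contourArea(c)>500 and cv2.pointPolygonTest(c,tuple(map(float,q)),False)>=0][0]
print(cv2.boundingRect(c),axis(c,d,21),axis(c,d,15))
E
python3 stone.py 421 -280
```

```text
(262, 95, 45, 194) [ 421.7 -279.6  171.7   37.1   30.4] [ 420.3 -280.5  175.6   37.9   30.4]
```

```bash
python3 -m jog '0 0 0.5 0 0 0 -1; 0 0.005 0.5 0 0 0 -1; 0.005 0 0.3 0 0 0 -1; 0 0 0.11 0 0 0 -1; 0 0 0 0 0 0 -1' 60; python3 -m jog '0 0 0 0 0 0 1; 0 0 0 0 0 0 1; 0 0 0 0 0 0 1; 0 0 0 0 0 0 1; 0 0 0 0 0 0 1'; python3 p.py 421 -280 178 30.5
```

```text
time: 2.33
tool_pos: [421.3, -280.7, 180.1]
tcp_rot: [180.0, 0.0, 30.4]
ft_force: [0.5, 0.5, 0.2]
finger_gap: 85.7
grip_force: 0.0
time: 2.95
tool_pos: [422.0, -280.3, 181.1]
tcp_rot: [179.9, -0.0, 30.5]
ft_force: [-1.9, 1.7, 8.2]
finger_gap: 39.9
grip_force: 59.7
t 2.95 turn [ 0.002 -0.001 -0.   ] shift after [-0.007 -0.008  0.031] rows>= 0.1 0.009894936171511524 F [-1.9  1.7  8.2] gap 39.9
```

```bash
python3 -m jog '0 0 -0.1 0 0 0 1; 0 0 -0.3 0 0 0 1; 0 0 -0.5 0 0 0 1; 0 0 -0.6 0 0 0 1; 0 0 -0.2 0 0 0 1'; python3 -m jog '0 0 0 0 0 0.16 1; 0 0 0 0 0 0.16 1; 0 0 0 0 0 0.163 1; 0 0 0 0 0 0 1';  python3 p.py 484 205 320 1.5
python3 - <<'E'
from h import *
d=snapshot("wrist");cv2.imwrite("pics/w2.png",d["img"][:,:,::-1])
E
```

```text
time: 3.58
tool_pos: [422.1, -280.4, 354.5]
tcp_rot: [179.7, -0.1, 30.5]
ft_force: [0.6, -0.4, -6.2]
finger_gap: 40.3
grip_force: 62.8
time: 4.08
tool_pos: [421.1, -279.6, 349.3]
tcp_rot: [-180.0, 0.1, 1.6]
ft_force: [0.6, -0.5, -5.7]
finger_gap: 39.8
grip_force: 62.5
t 4.08 turn [-0.001  0.001  0.001] shift after [ 0.755 -4.828  0.293] rows>= 7.8 0.008640539021759295 F [ 0.6 -0.5 -5.7] gap 39.8
```

View pics/w2.png

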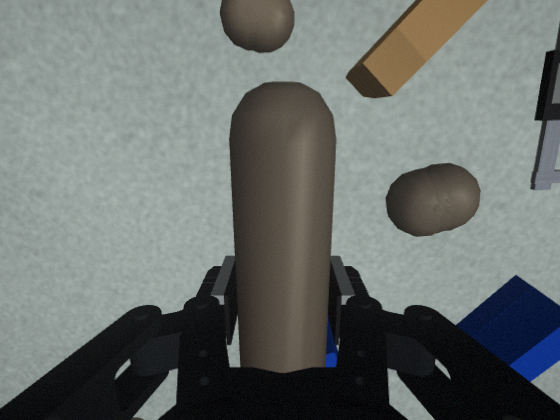

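The pestle is held level between the pads, and the view is clear. I cross over to the case and stop short of the cradles to refine the case pose from its wood.

```bash
python3 -m jog '0.05 -0.3 0 0 0 0 1; 0.1 -0.5 0 0 0 0 1; 0.1 -0.55 0 0 0 0 1; 0.1 -0.55 0 0 0 0 1; 0.1 -0.55 0 0 0 0 1'; python3 -m jog '0.1 -0.55 0 0 0 0 1; 0.1 -0.4 0 0 0 0 1; 0.05 -0.2 0 0 0 0 1; 0 0 0 0 0 0 1; 0 0 0 0 0 0 1'
cat > wood.py <<'E'
from h import *
d=snapshot("wrist"); hsv=cv2.cvtColor(d["img"],cv2.COLOR_RGB2HSV)
cv2.imwrite("pics/wood%d.png"%(sense()["time"]*100),d["img"][:,:,::-1])
m=((hsv[...,0]<25)&(hsv[...,1]>90)&(hsv[...,2]>60)).astype(np.uint8); m=cv2.morphologyEx(m,2,np.ones((3,3)))
for c in cv2.findContours(m,0,1)[0]:
    if cv2.contourArea(c)>150: print(cv2.boundingRect(c),"z34",axis(c,d,34),"z49",axis(c,d,49))
th=np.radians(1.5);Q=np.array([[np.cos(th),-np.sin(th)],[np.sin(th),np.cos(th)]])
for n,p,z in (("L+",(55,39),49),("L-",(-55,39),49),("S+",(-11.5,-39),49),("S-",(-79.5,-39),49),("rail",(-45.5,0),34)):
    w=Q@p+[485,166]; print(n,w.round(1),proj(d,[[*w,z]]).round(0))
E
python3 wood.py;python3 p.py 484 205 320 1.5
```

```text
time: 4.75
tool_pos: [459.9, -32.1, 349.8]
tcp_rot: [180.0, -0.0, 1.7]
ft_force: [1.0, -0.1, -6.1]
finger_gap: 40.2
grip_force: 62.8
time: 5.38
tool_pos: [481.8, 81.4, 349.5]
tcp_rot: [180.0, 0.0, 1.6]
ft_force: [-0.2, -0.8, -7.4]
finger_gap: 39.8
grip_force: 62.9
(126, 173, 109, 114) z34 [443.3 167.3 124.8  88.6 -39.4] z49 [449.4 162.9 118.2  84.  -39.4]
(107, 114, 64, 27) z34 [540.1 207.1  53.   21.7 -88.5] z49 [541.1 200.6  50.3  20.5 -88.5]
L+ [539.  206.4] [[132. 130.]]
L- [429.  203.5] [[148. 253.]]
S+ [474.5 126.7] [[231. 208.]]
S- [406.5 124.9] [[234. 277.]]
rail [439.5 164.8] [[194. 237.]]
t 5.42 turn [0.    0.    0.001] shift after [ 0.054 -1.238  0.295] rows>= 2.0 0.005464607165438981 F [ 0.5 -0.4 -6.9] gap 40.0
```

The cradle matches the case pose: its left edge gives y of about 205.7 against 206.4 predicted, and x is within 2 mm. I go over and lower.

```bash
python3 -m jog '0.02 -0.4 0 0 0 0 1; 0.04 -0.55 0 0 0 0 1; 0 -0.28 0 0 0 0 1; 0 0 0.3 0 0 0 1; 0 0 0 0 0 0 1';  python3 p.py 485 205 235 1.5
```

```text
time: 6.05
tool_pos: [483.7, 203.9, 317.0]
tcp_rot: [179.9, 0.3, 1.5]
ft_force: [-1.3, -0.3, -6.8]
finger_gap: 39.9
grip_force: 63.3
t 6.05 turn [0.002 0.005 0.   ] shift after [ 0.013 -0.011  0.82 ] rows>= 1.3 0.03190964561787731 F [-1.3 -0.3 -6.8] gap 39.9
```

```bash
python3 -m jog '0.01 -0.01 0.4 0 0 0 1; 0 0 0.3 0 0 0 1; 0 0 0.12 0 0 0 1; 0 0 0 0 0 0 1';  python3 -m jog '0 0 0.04 0 0 0 1; 0 0 0.03 0 0 0 1;0 0 0 0 0 0 1'; python3 p.py 485 205 223 1.5
```

```text
time: 6.55
tool_pos: [486.0, 205.3, 237.9]
tcp_rot: [180.0, 0.0, 1.4]
ft_force: [0.4, 0.7, -6.5]
finger_gap: 40.2
grip_force: 63.3
time: 6.92
tool_pos: [485.9, 205.9, 231.0]
tcp_rot: [-180.0, -0.0, 1.5]
ft_force: [0.1, -0.3, -6.6]
finger_gap: 40.2
grip_force: 63.3
t 6.92 turn [-0. -0. -0.] shift after [-0.01   0.009  0.08 ] rows>= 0.1 0.0021240228743240747 F [ 0.1 -0.3 -6.6] gap 40.2
```

```bash
python3 -m jog '0 0 0.03 0 0 0 1; 0 0 0.02 0 0 0 1;0 0 0 0 0 0 1';python3 -m jog '0 0 0.02 0 0 0 1; 0 0 0 0 0 0 1'; python3 -m jog '0 0 0.015 0 0 0 1; 0 0 0 0 0 0 1'
```

```text
time: 7.3
tool_pos: [485.7, 205.8, 225.4]
tcp_rot: [180.0, 0.0, 1.5]
ft_force: [-0.3, 0.3, -7.0]
finger_gap: 40.2
grip_force: 63.3
time: 7.55
tool_pos: [486.1, 206.2, 224.5]
tcp_rot: [-180.0, -0.1, 1.5]
ft_force: [-2.6, 1.4, 1.6]
finger_gap: 40.2
grip_force: 64.3
time: 7.8
tool_pos: [486.4, 206.6, 224.1]
tcp_rot: [-179.9, -0.1, 1.5]
ft_force: [-6.9, 3.8, 11.3]
finger_gap: 40.4
grip_force: 65.5
```

```bash
python3 -m jog '0 0 0 0 0 0 -0.15; 0 0 0 0 0 0 -0.2; 0 0 0 0 0 0 -0.3;0 0 0 0 0 0 -0.35';python3 -m jog '0 0 -0.2 0 0 0 -0.35; 0 0 -0.4 0 0 0 -0.35; 0 0 -0.5 0 0 0 -0.35; 0 0 -0.3 0 0 0 -1;0 0 0 0 0 0 -1';python3 p.py 643 -122 300 -26.5
python3 - <<'E'
from h import *
d=snapshot("top");cv2.imwrite("pics/t2.png",cv2.resize(d["img"][170:295,120:275],None,fx=3,fy=3,interpolation=2)[:,:,::-1])
E
```

```text
time: 8.3
tool_pos: [485.9, 205.8, 222.1]
tcp_rot: [180.0, 0.0, 1.5]
ft_force: [0.4, 0.7, -0.7]
finger_gap: 57.6
grip_force: 0.0
time: 8.93
tool_pos: [486.8, 206.1, 365.7]
tcp_rot: [-179.9, -0.3, 1.5]
ft_force: [0.7, 0.6, 0.2]
finger_gap: 85.3
grip_force: 0.0
t 8.93 turn [-0.003 -0.005  0.466] shift after [2.862 2.24  0.657] rows>= 5.9 2.6159422956061613 F [0.7 0.6 0.2] gap 85.3
```

```bash
python3 -m jog '0 0 0 0 0 0.155 -1; 0 0 0 0 0 0.155 -1; 0 0 0 0 0 0.156 -1; 0.3 0.25 0 0 0 0 -1;0.45 0.35 0 0 0 0 -1';python3 -m jog '0.45 0.35 0.1 0 0 0 -1; 0.45 0.35 0.1 0 0 0 -1; 0.45 0.35 0.1 0 0 0 -1; 0.46 0.35 0.1 0 0 0 -1;0.3 0.24 0.1 0 0 0 -1'; python3 -m jog '0 0 0.1 0 0 0 -1; 0 0 0 0 0 0 -1';python3 stone.py 645 -120; python3 p.py 645 -120 179 -26.5
```

```text
time: 9.6
tool_pos: [525.7, 118.7, 360.0]
tcp_rot: [179.9, 0.2, -26.3]
ft_force: [0.8, 0.3, 0.7]
finger_gap: 85.1
grip_force: 0.0
time: 10.22
tool_pos: [641.9, -124.6, 309.2]
tcp_rot: [179.9, 0.2, -26.6]
ft_force: [-0.2, 1.1, 0.4]
finger_gap: 85.6
grip_force: 0.0
time: 10.48
tool_pos: [640.9, -121.6, 299.0]
tcp_rot: [180.0, 0.3, -26.5]
ft_force: [-0.0, -0.4, -0.6]
finger_gap: 85.5
grip_force: 0.0
(253, 130, 50, 141) [ 644.3 -118.6  116.4   38.1  -25.8] [ 642.7 -117.7  119.2   39.   -25.8]
t 10.53 turn [0.    0.003 0.001] shift after [ 0.029 -0.027  1.213] rows>= 1.9 0.019645605675105607 F [ 0.  -0.9  0.7] gap 85.2
```

```bash
python3 -m jog '0.02 -0.035 0.4 0 0 -0.012 -1; 0 0 0.5 0 0 0 -1; 0 0 0.2 0 0 0 -1; 0 0 0.08 0 0 0 -1; 0 0 0 0 0 0 -1' 60; python3 p.py 644.3 -119 181 -25.8; python3 -m jog '0 0 0 0 0 0 1; 0 0 0 0 0 0 1; 0 0 0 0 0 0 1; 0 0 0 0 0 0 1; 0 0 0 0 0 0 1'
```

```text
time: 11.15
tool_pos: [645.9, -119.7, 185.5]
tcp_rot: [-180.0, -0.1, -25.7]
ft_force: [0.5, 0.9, 0.3]
finger_gap: 85.4
grip_force: 0.0
t 11.15 turn [-0.    -0.001  0.001] shift after [-0.018  0.001  0.045] rows>= 0.1 0.010509467148883216 F [0.5 0.9 0.3] gap 85.4
time: 11.78
tool_pos: [646.0, -120.2, 185.9]
tcp_rot: [-180.0, -0.1, -25.8]
ft_force: [-0.3, -0.5, 5.5]
finger_gap: 39.8
grip_force: 60.9
```

```bash
python3 -m jog '0 0 -0.1 0 0 0 1; 0 0 -0.3 0 0 0 1; 0 0 -0.5 0 0 0 1; 0 0 -0.6 0 0 0 1; 0 0 -0.2 0 0 0 1'; python3 -m jog '0 0 0 0 0 -0.15 1; 0 0 0 0 0 -0.15 1; 0 0 0 0 0 -0.155 1; 0 0 0 0 0 0 1';  python3 p.py 442.5 125.8 320 1.5
```

```text
time: 12.4
tool_pos: [646.3, -120.1, 359.7]
tcp_rot: [-179.9, -0.4, -25.7]
ft_force: [0.1, -0.3, -3.6]
finger_gap: 40.0
grip_force: 61.6
time: 12.9
tool_pos: [644.9, -119.8, 352.3]
tcp_rot: [-179.9, 0.2, 1.5]
ft_force: [0.1, -0.6, -4.0]
finger_gap: 40.1
grip_force: 61.6
t 12.9 turn [-0.001  0.003 -0.   ] shift after [-1.959 -2.508  0.323] rows>= 5.1 0.016327403479954435 F [ 0.1 -0.6 -4. ] gap 40.1
```

```bash
python3 -m jog '-0.2 -0.25 0 0 0 0 1; -0.4 -0.5 0 0 0 0 1; -0.4 -0.5 0 0 0 0 1; -0.4 -0.5 0 0 0 0 1; -0.35 -0.45 0 0 0 0 1'; python3 -m jog '-0.2 -0.3 0.1 0 0 0 1; 0 0 0.2 0 0 0 1; 0 0 0 0 0 0 1'; python3 p.py 442.5 125.8 245 1.5;python3 wood.py
```

```text
time: 13.52
tool_pos: [465.6, 93.1, 353.4]
tcp_rot: [-180.0, 0.1, 1.3]
ft_force: [0.7, 1.1, -4.1]
finger_gap: 39.9
grip_force: 61.7
time: 13.9
tool_pos: [445.4, 121.4, 322.1]
tcp_rot: [180.0, 0.2, 1.4]
ft_force: [-0.4, -0.3, -4.0]
finger_gap: 40.0
grip_force: 61.7
t 13.9 turn [ 0.001  0.004 -0.001] shift after [-0.028 -0.044  0.771] rows>= 1.2 0.022932879713296106 F [-0.4 -0.3 -4. ] gap 40.0
(249, 151, 50, 16) z34 [486.1 131.1  40.2  11.3 -77.7] z49 [488.2 130.7  37.9  10.7 -77.7]
(197, 138, 49, 128) z34 [444.2 174.7 112.9  37.   -6.8] z49 [448.7 171.7 106.3  34.9  -6.8]
(185, 62, 19, 32) z34 [541.5 189.8  21.4  12.5   1.5] z49 [540.3 186.   20.2  11.8   1.5]
L+ [539.  206.4] [[165.  79.]]
L- [429.  203.5] [[180. 227.]]
S+ [474.5 126.7] [[277. 173.]]
S- [406.5 124.9] [[278. 254.]]
rail [439.5 164.8] [[231. 210.]]
```

Consistent with the case pose. I lower now.

```bash
python3 -m jog '-0.028 -0.044 0.35 0 0 0 1; 0 0 0.3 0 0 0 1; 0 0 0.14 0 0 0 1; 0 0 0 0 0 0 1';  python3 p.py 442.5 125.8 229 1.5; python3 -m jog '0 0 0.05 0 0 0 1; 0 0 0.04 0 0 0 1; 0 0 0 0 0 0 1'; python3 -m jog '0 0 0.02 0 0 0 1; 0 0 0 0 0 0 1'
```

```text
time: 14.45
tool_pos: [443.7, 125.2, 244.9]
tcp_rot: [180.0, 0.1, 1.5]
ft_force: [0.1, -0.5, -4.2]
finger_gap: 40.0
grip_force: 61.8
t 14.45 turn [ 0.     0.001 -0.001] shift after [-0.012 -0.006  0.159] rows>= 0.3 0.00893483910320177 F [ 0.1 -0.5 -4.2] gap 40.0
time: 14.82
tool_pos: [443.8, 125.6, 236.3]
tcp_rot: [-180.0, -0.0, 1.5]
ft_force: [-0.0, 0.6, -5.1]
finger_gap: 40.1
grip_force: 61.8
time: 15.08
tool_pos: [443.7, 125.6, 234.1]
tcp_rot: [180.0, 0.0, 1.6]
ft_force: [-0.2, 0.1, -5.0]
finger_gap: 39.8
grip_force: 61.8
```

```bash
python3 -m jog '0 0 0.025 0 0 0 1; 0 0 0 0 0 0 1'; python3 -m jog '0 0 0.02 0 0 0 1; 0 0 0 0 0 0 1'; python3 -m jog '0 0 0.015 0 0 0 1; 0 0 0 0 0 0 1'
```

```text
time: 15.32
tool_pos: [443.6, 125.6, 231.4]
tcp_rot: [180.0, 0.0, 1.6]
ft_force: [0.4, -0.2, -5.4]
finger_gap: 39.9
grip_force: 61.8
time: 15.58
tool_pos: [443.9, 125.7, 230.1]
tcp_rot: [-180.0, -0.0, 1.6]
ft_force: [-2.0, 1.4, 0.3]
finger_gap: 40.1
grip_force: 62.2
time: 15.82
tool_pos: [444.2, 126.0, 229.7]
tcp_rot: [-179.9, -0.1, 1.6]
ft_force: [-6.4, 3.8, 11.2]
finger_gap: 39.5
grip_force: 63.6
```

```bash
python3 -m jog '0 0 0 0 0 0 -0.15; 0 0 0 0 0 0 -0.2; 0 0 0 0 0 0 -0.3;0 0 0 0 0 0 -0.35';python3 -m jog '0 0 -0.2 0 0 0 -0.35; 0 0 -0.4 0 0 0 -0.35; 0 0 -0.5 0 0 0 -0.35; 0 0 -0.3 0 0 0.17 -1;0 0 0 0 0 0.17 -1';python3 -m jog '0 0 0 0 0 0.17 -1; 0 0 0 0 0 0.17 -1; 0 0 0 0 0 0.053 -1'; python3 p.py 548 -372 380 -42.5
```

```text
time: 16.32
tool_pos: [443.7, 125.5, 228.1]
tcp_rot: [180.0, 0.0, 1.5]
ft_force: [0.4, 0.1, -0.1]
finger_gap: 57.8
grip_force: 0.0
time: 16.95
tool_pos: [444.7, 125.7, 371.8]
tcp_rot: [-179.8, -0.3, -19.2]
ft_force: [-0.5, 0.1, 0.1]
finger_gap: 85.2
grip_force: 0.0
time: 17.32
tool_pos: [443.7, 125.5, 368.1]
tcp_rot: [180.0, 0.0, -42.6]
ft_force: [-0.9, 1.1, 0.2]
finger_gap: 85.2
grip_force: 0.0
t 17.32 turn [ 0.     0.    -0.002] shift after [ 4.13   2.963 -0.119] rows>= 8.1 0.01343446966624483 F [-0.9  1.1  0.2] gap 85.2
```

```bash
python3 -m jog '0.25 0.2 0 0 0 0 -1; 0.45 0.32 0 0 0 0 -1; 0.48 0.34 0 0 0 0 -1; 0.48 0.34 0 0 0 0 -1; 0.48 0.34 0 0 0 0 -1';python3 -m jog '0.48 0.34 0 0 0 0 -1; 0.48 0.34 0 0 0 0 -1; 0.48 0.34 0 0 0 0 -1; 0.4 0.3 0 0 0 0 -1; 0.15 0.1 0 0 0 0 -1';  python3 -m jog '0 0 0 0 0 0 -1; 0 0 0 0 0 0 -1'; python3 p.py 550 -370 227 -42.5
cat > chock.py <<'E'
from h import *
d=snapshot("wrist"); hsv=cv2.cvtColor(d["img"],cv2.COLOR_RGB2HSV); v=hsv[...,2]
m=((hsv[...,0]<25)&(hsv[...,1]>90)&(v>60)).astype(np.uint8); m=cv2.morphologyEx(m,2,np.ones((3,3)))
c=max(cv2.findContours(m,0,1)[0],key=cv2.contourArea); q=np.zeros_like(m);cv2.drawContours(q,[c],-1,1,-1)
print(cv2.boundingRect(c),axis(c,d,78)); vals=v[q>0]; t=cv2.threshold(vals.reshape(-1,1),0,255,cv2.THRESH_OTSU)[0]; print("otsu",t,np.percentile(vals,[5,25,50,75,95]))
top=cv2.morphologyEx(((cv2.medianBlur(v,5)>t)&(q>0)).astype(np.uint8),2,np.ones((5,5)))
for c in cv2.findContours(top,0,1)[0]:
    if cv2.contourArea(c)>500: print("top",cv2.boundingRect(c),axis(c,d,78))
cv2.imwrite("pics/ch.png",d["img"][:,:,::-1])
E
python3 chock.py
```

```text
time: 17.95
tool_pos: [497.9, -134.5, 368.3]
tcp_rot: [-180.0, -0.0, -42.4]
ft_force: [0.2, 0.4, -0.3]
finger_gap: 85.3
grip_force: 0.0
time: 18.58
tool_pos: [548.4, -374.6, 367.4]
tcp_rot: [180.0, 0.0, -42.6]
ft_force: [-0.6, 0.1, -0.1]
finger_gap: 85.4
grip_force: 0.0
time: 18.82
tool_pos: [548.8, -370.8, 367.9]
tcp_rot: [-180.0, 0.0, -42.4]
ft_force: [0.5, 0.1, -0.1]
finger_gap: 85.7
grip_force: 0.0
t 18.82 turn [-0.     0.001  0.002] shift after [ 0.003 -0.014  1.409] rows>= 2.3 0.009594383528638365 F [ 0.5  0.1 -0.1] gap 85.7
(263, 138, 38, 111) [ 554.8 -374.3   94.3   30.2  -42.1]
otsu 100.0 [ 81. 116. 123. 125. 127.]
top (263, 145, 38, 104) [ 552.8 -372.4   88.8   30.1  -42.1]
```

```bash
python3 -m jog '0.04 -0.015 0.4 0 0 -0.005 -1; 0 0 0.5 0 0 0 -1; 0 0 0.35 0 0 0 -1; 0 0 0.14 0 0 0 -1; 0 0 0 0 0 0 -1' 40; python3 p.py 552.8 -372.4 227 -42.1; python3 -m jog '0 0 0 0 0 0 1; 0 0 0 0 0 0 1; 0 0 0 0 0 0 1; 0 0 0 0 0 0 1; 0 0 0 0 0 0 1'
```

```text
time: 19.5
tool_pos: [552.8, -372.4, 228.9]
tcp_rot: [180.0, 0.1, -42.1]
ft_force: [0.8, 0.8, 0.0]
finger_gap: 85.6
grip_force: 0.0
t 19.5 turn [0.    0.001 0.   ] shift after [-0.    -0.     0.019] rows>= 0.0 0.006732040707660493 F [0.8 0.8 0. ] gap 85.6
time: 20.12
tool_pos: [553.2, -373.6, 230.5]
tcp_rot: [-180.0, -0.1, -42.1]
ft_force: [-0.2, 0.3, 5.3]
finger_gap: 30.3
grip_force: 40.5
```

```bash
python3 -m jog '0 0 -0.2 0 0 0 1; 0 0 -0.5 0 0 0 1; 0 0 -0.6 0 0 0 1; 0 0 -0.4 0 0 0 1; 0 0 0 0 0 -0.127 1'; python3 -m jog '0 0 0 0 0 -0.15 1; 0 0 0 0 0 -0.15 1; 0 0 0 0 0 -0.15 1; 0 0 0 0 0 -0.15 1; 0 0 0 0 0 0 1'; python3 p.py 440.5 165 380 1.5; python3 chock.py
```

```text
time: 20.75
tool_pos: [553.5, -373.7, 406.6]
tcp_rot: [180.0, -0.6, -34.4]
ft_force: [-0.6, 0.5, -1.1]
finger_gap: 30.3
grip_force: 39.9
time: 21.38
tool_pos: [552.7, -373.0, 400.0]
tcp_rot: [180.0, -0.0, 1.4]
ft_force: [-0.1, 0.0, -0.6]
finger_gap: 30.1
grip_force: 39.8
t 21.38 turn [ 0.    -0.    -0.001] shift after [-0.981 -5.408  0.2  ] rows>= 8.8 0.0059946425644795374 F [-0.1  0.  -0.6] gap 30.1
(244, 194, 78, 179) [ 450.7 -374.5  206.4   74.1    1.5]
otsu 99.0 [115. 121. 130. 132. 134.]
top (244, 197, 78, 176) [ 449.3 -374.7  203.5   73.5    1.5]
```

```bash
python3 -m jog '-0.05 -0.25 0 0 0 0 1; -0.1 -0.5 0 0 0 0 1; -0.1 -0.6 0 0 0 0 1; -0.1 -0.6 0 0 0 0 1; -0.1 -0.6 0 0 0 0 1'; python3 -m jog '-0.1 -0.6 0 0 0 0 1; -0.1 -0.6 0 0 0 0 1; -0.1 -0.6 0 0 0 0 1; -0.1 -0.5 0 0 0 0 1; -0.1 -0.35 0 0 0 0 1'; python3 -m jog '-0.03 -0.2 0 0 0 0 1; 0 0 0.3 0 0 0 1; 0 0 0 0 0 0 1'; python3 p.py 440.5 165 290 1.5
```

```text
time: 22.05
tool_pos: [500.4, -117.7, 399.7]
tcp_rot: [180.0, -0.0, 1.2]
ft_force: [1.2, 0.6, -1.4]
finger_gap: 30.2
grip_force: 39.9
time: 22.68
tool_pos: [443.4, 146.2, 399.8]
tcp_rot: [-180.0, -0.0, 1.4]
ft_force: [1.0, 0.8, -0.7]
finger_gap: 30.3
grip_force: 40.0
time: 23.05
tool_pos: [439.8, 164.2, 367.3]
tcp_rot: [179.9, 0.2, 1.4]
ft_force: [0.5, 0.9, -1.1]
finger_gap: 30.2
grip_force: 39.9
t 23.05 turn [ 0.001  0.004 -0.002] shift after [ 0.008 -0.008  0.773] rows>= 1.2 0.02585267920925835 F [ 0.5  0.9 -1.1] gap 30.2
```

Run:
```python
from h import *
d=snapshot("wrist");t=cv2.imread("pics/t2.png"); a=np.zeros((420,800,3),np.uint8); a[:,:450]=d["img"][:,60:510,::-1]; t=cv2.resize(t,(350,282)); a[:282,450:]=t
cv2.imwrite("pics/w3.png",a)
```

```text
(no output)
```

View pics/w3.png

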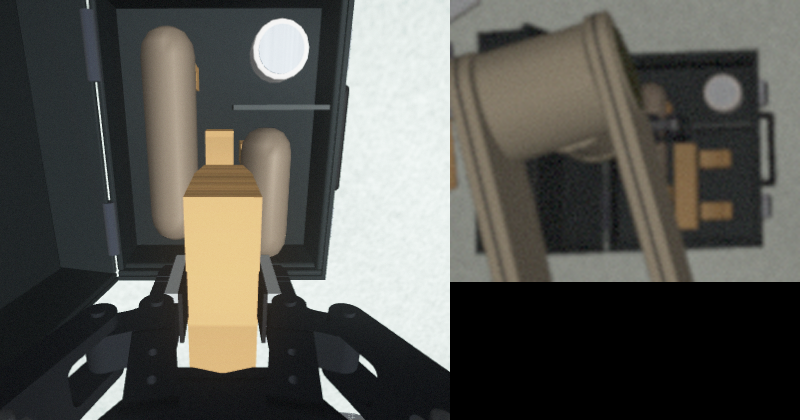

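Both pestles lie parallel in their cradles (long at x=168, short at x=268), with the chock between and the rail visible at (220,145). I lower the chock.

```bash
python3 -m jog '0.01 -0.008 0.35 0 0 -0.002 1; 0 0 0.25 0 0 0 1; 0 0 0 0 0 0 1; 0 0 0.1 0 0 0 1; 0 0 0 0 0 0 1'; python3 p.py 440.5 165 264 1.5
```

```text
time: 23.72
tool_pos: [442.0, 164.9, 299.8]
tcp_rot: [-180.0, -0.0, 1.6]
ft_force: [-0.1, 0.2, -1.3]
finger_gap: 30.1
grip_force: 40.0
t 23.73 turn [-0.    -0.001  0.001] shift after [-0.015 -0.002  0.358] rows>= 0.6 0.008264609762542025 F [-0.1  0.2 -1.3] gap 30.1
```

```bash
python3 -m jog '0 0 0.1 0 0 0 1; 0 0 0.1 0 0 0 1; 0 0 0 0 0 0 1'; python3 -m jog '0 0 0.06 0 0 0 1;0 0 0.03 0 0 0 1; 0 0 0 0 0 0 1'; python3 -m jog '0 0 0.025 0 0 0 1;0 0 0 0 0 0 1'
```

```text
time: 24.1
tool_pos: [441.2, 164.8, 277.8]
tcp_rot: [180.0, 0.1, 1.6]
ft_force: [-1.0, -0.4, -2.1]
finger_gap: 30.1
grip_force: 40.0
time: 24.48
tool_pos: [441.7, 164.9, 269.9]
tcp_rot: [180.0, 0.0, 1.6]
ft_force: [-0.1, -0.4, -0.7]
finger_gap: 30.3
grip_force: 40.0
time: 24.72
tool_pos: [441.7, 164.9, 267.6]
tcp_rot: [180.0, 0.0, 1.6]
ft_force: [0.2, 0.5, -1.8]
finger_gap: 30.2
grip_force: 40.0
```

```bash
python3 -m jog '0 0 0.02 0 0 0 1;0 0 0 0 0 0 1'; python3 -m jog '0 0 0.02 0 0 0 1;0 0 0 0 0 0 1'; python3 -m jog '0 0 0.01 0 0 0 1;0 0 0 0 0 0 1'
```

```text
time: 24.98
tool_pos: [441.7, 164.9, 265.5]
tcp_rot: [180.0, 0.0, 1.6]
ft_force: [0.4, 0.6, -0.3]
finger_gap: 30.2
grip_force: 40.0
time: 25.22
tool_pos: [441.9, 165.0, 264.5]
tcp_rot: [-180.0, -0.0, 1.6]
ft_force: [-3.6, -1.5, 7.4]
finger_gap: 30.0
grip_force: 41.0
time: 25.48
tool_pos: [442.0, 165.0, 264.5]
tcp_rot: [180.0, -0.0, 1.6]
ft_force: [-9.0, -2.2, 16.1]
finger_gap: 30.2
grip_force: 42.1
```

```bash
python3 -m jog '0 0 0 0 0 0 0.1; 0 0 0 0 0 0 0; 0 0 0 0 0 0 -0.03;0 0 0 0 0 0 -0.03'; python3 -m jog '0 0 -0.1 0 0 0 -0.03; 0 0 -0.3 0 0 0 -0.03; 0 0 -0.6 0 0 0 -0.03; 0 0 -0.6 0 0 0 -0.03;0 0 -0.6 0 0 0 -0.03';python3 p.py 478 430 470 1.5
python3 - <<'E'
from h import *
d=snapshot("wrist");cv2.imwrite("pics/w4.png",d["img"][:,:,::-1])
E
```

```text
time: 25.98
tool_pos: [441.7, 164.9, 262.5]
tcp_rot: [180.0, 0.0, 1.6]
ft_force: [-0.3, -0.5, -0.6]
finger_gap: 44.1
grip_force: 0.0
time: 26.6
tool_pos: [441.3, 164.8, 485.5]
tcp_rot: [-180.0, -0.1, 1.6]
ft_force: [0.8, 0.9, 0.4]
finger_gap: 43.9
grip_force: 0.0
t 26.6 turn [-0.    -0.001  0.002] shift after [ 0.436 -2.641  0.155] rows>= 4.3 0.011860607954941645 F [0.8 0.9 0.4] gap 43.9
```

View pics/w4.png

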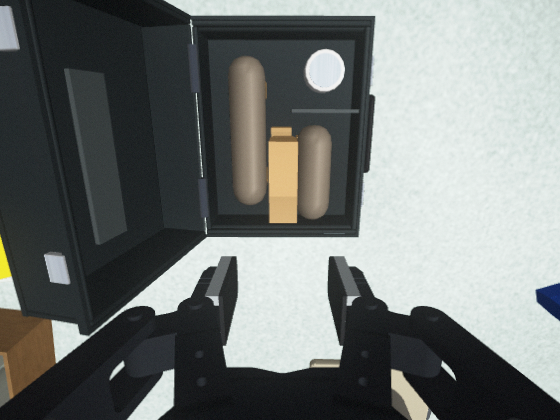

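Both pestles are laid in, at (248,130) and (314,172), and the chock stands at (284,178) on the rail. Next I go behind the lid with closed fingers.

```bash
python3 -m jog '0.05 -0.2 0 0 0 0 0.5; 0.1 -0.4 0 0 0 0 1; 0.1 -0.55 0 0 0 0 1; 0.1 -0.55 0 0 0 0 1; 0.1 -0.5 0 0 0 0 1'; python3 -m jog '0 -0.3 0 0 0 0 1; 0 -0.15 0 0 0 0 1; 0 0 0 0 0 0 1'; python3 p.py 478 430 390 1.5
```

```text
time: 27.28
tool_pos: [480.5, 388.0, 483.2]
tcp_rot: [-180.0, -0.0, 1.6]
ft_force: [1.2, -0.8, 0.6]
finger_gap: 0.2
grip_force: 0.0
time: 27.65
tool_pos: [479.2, 431.4, 482.7]
tcp_rot: [180.0, 0.0, 1.7]
ft_force: [0.3, -0.0, 0.4]
finger_gap: 0.4
grip_force: 0.0
t 27.65 turn [0.    0.    0.003] shift after [-0.012  0.014  0.927] rows>= 1.5 0.015537813616675458 F [ 0.3 -0.   0.4] gap 0.4
```

```bash
python3 -m jog '0 0 0.3 0 0 0 1; 0 0 0.4 0 0 0 1; 0 0 0.22 0 0 0 1; 0 0 0 0 0 0 1'; python3 -m jog '0 0.1 0 0 0 0 1; 0 0.1 0 0 0 0 1; 0 0.1 0 0 0 0 1; 0 0.08 0 0 0 0 1; 0 0 0 0 0 0 1';  python3 -m jog '0 0.08 0 0 0 0 1; 0 0.08 0 0 0 0 1; 0 0.08 0 0 0 0 1'
```

```text
time: 28.15
tool_pos: [479.2, 429.3, 388.7]
tcp_rot: [179.8, 0.2, 1.5]
ft_force: [0.0, -0.4, 0.3]
finger_gap: 0.1
grip_force: 0.0
time: 28.78
tool_pos: [480.5, 392.5, 391.0]
tcp_rot: [-180.0, -0.0, 1.6]
ft_force: [-0.4, 0.1, -1.0]
finger_gap: -0.4
grip_force: 0.0
time: 29.15
tool_pos: [481.1, 370.8, 393.5]
tcp_rot: [-179.6, -0.2, 1.7]
ft_force: [0.3, 11.1, 8.0]
finger_gap: -0.1
grip_force: 5.3
```

```bash
python3 -m jog '0 0.12 0 0 0 0 1; 0 0.12 -0.03 0 0 0 1; 0 0.12 -0.04 0 0 0 1; 0 0.12 -0.05 0 0 0 1;0 0.12 -0.05 0 0 0 1'; python3 -m jog '0 0.12 -0.03 0 0 0 1; 0 0.12 0 0 0 0 1; 0 0.12 0 0 0 0 1; 0 0.12 0 0 0 0 1'; python3 p.py 480 248 413 1.5
```

```text
time: 29.78
tool_pos: [482.5, 309.4, 407.7]
tcp_rot: [-179.9, 0.0, 1.7]
ft_force: [0.1, 4.5, -1.6]
finger_gap: 0.2
grip_force: 2.2
time: 30.28
tool_pos: [483.9, 260.7, 411.0]
tcp_rot: [-180.0, 0.0, 1.6]
ft_force: [-0.1, 4.5, -1.3]
finger_gap: 0.1
grip_force: 1.9
t 30.27 turn [-0.001  0.     0.002] shift after [-0.042  0.126 -0.02 ] rows>= 0.2 0.012993506582790944 F [-0.1  4.5 -1.3] gap 0.1
```

```bash
python3 -m jog '0 0.12 0 0 0 0 1; 0 0.12 0.02 0 0 0 1; 0 0.12 0.03 0 0 0 1; 0 0.12 0.04 0 0 0 1;0 0.12 0.04 0 0 0 1'; python3 p.py 483 203 399 1.5; python3 -m jog '0 0.1 0.05 0 0 0 1; 0 0.1 0.05 0 0 0 1; 0 0.1 0.06 0 0 0 1; 0 0.1 0.06 0 0 0 1';python3 p.py 483 157 374 1.5
```

```text
time: 30.9
tool_pos: [485.8, 200.3, 397.4]
tcp_rot: [180.0, -0.0, 1.6]
ft_force: [0.2, 4.0, 0.3]
finger_gap: -0.2
grip_force: 1.5
t 30.9 turn [ 0.    -0.     0.002] shift after [-0.027 -0.027 -0.016] rows>= 0.1 0.010054558819787054 F [0.2 4.  0.3] gap -0.2
time: 31.4
tool_pos: [486.9, 160.6, 375.2]
tcp_rot: [180.0, -0.0, 1.6]
ft_force: [0.8, 3.3, 0.5]
finger_gap: 0.1
grip_force: 1.3
t 31.4 turn [ 0.    -0.     0.002] shift after [-0.04   0.035  0.012] rows>= 0.1 0.010731240956166144 F [0.8 3.3 0.5] gap 0.1
```

```bash
python3 -m jog '0 0.08 0.07 0 0 0 1; 0 0.08 0.07 0 0 0 1; 0 0.08 0.07 0 0 0 1; 0 0.07 0.07 0 0 0 1; 0 0.07 0.07 0 0 0 1'; python3 -m jog '0 0.04 0.06 0 0 0 1; 0 0.04 0.06 0 0 0 1; 0 0.03 0.06 0 0 0 1; 0 0.02 0.06 0 0 0 1; 0 0.01 0.05 0 0 0 1'; python3 p.py 483 94 298 1.5
```

```text
time: 32.02
tool_pos: [488.0, 122.7, 340.2]
tcp_rot: [180.0, 0.0, 1.6]
ft_force: [-0.1, 1.8, 1.7]
finger_gap: -0.0
grip_force: 1.0
time: 32.65
tool_pos: [488.5, 109.0, 311.4]
tcp_rot: [180.0, -0.0, 1.6]
ft_force: [-0.5, -2.7, 3.1]
finger_gap: -0.1
grip_force: 1.5
t 32.65 turn [ 0.    -0.     0.002] shift after [-0.059  0.148  0.134] rows>= 0.3 0.009726930857243061 F [-0.5 -2.7  3.1] gap -0.1
```

```bash
python3 -m jog '0 0.01 0.04 0 0 0 1; 0 0.01 0.04 0 0 0 1; 0 0 0.03 0 0 0 1; 0 0 0.02 0 0 0 1'; python3 -m jog '0 0 0.02 0 0 0 1; 0 0 0.01 0 0 0 1;0 0 0 0 0 0 1';python3 -m jog '0 0 0.01 0 0 0 1; 0 0 0 0 0 0 1'
```

```text
time: 33.15
tool_pos: [488.4, 107.2, 298.5]
tcp_rot: [180.0, 0.0, 1.6]
ft_force: [0.1, -2.6, 2.6]
finger_gap: -0.1
grip_force: 1.4
time: 33.52
tool_pos: [488.5, 107.3, 298.3]
tcp_rot: [180.0, -0.0, 1.6]
ft_force: [-12.3, -3.8, 24.7]
finger_gap: -0.1
grip_force: 12.4
time: 33.78
tool_pos: [488.5, 107.3, 298.2]
tcp_rot: [180.0, -0.0, 1.6]
ft_force: [-16.4, -4.7, 32.4]
finger_gap: 0.2
grip_force: 16.4
```

It hit a stiff stop at tip height 125 mm, so the lid is home. I retreat and check.

```bash
python3 -m jog '0 0 -0.1 0 0 0 1; 0 0 -0.3 0 0 0 1; 0 0 -0.6 0 0 0 1; 0 0.4 -0.4 0 0 0 1; 0 0.6 0 0 0 0 1'; python3 -m jog '-0.2 0.6 0 0 0 0 1; -0.2 0.6 0 0 0 0 1;-0.2 0.6 0 0 0 0 1;0 0.3 0 0 0 0 1;0 0 0 0 0 0 1'
python3 - <<'E'
from h import *
t=snapshot("top");s=snapshot("scene")
th=np.radians(1.5);Q=np.array([[np.cos(th),-np.sin(th)],[np.sin(th),np.cos(th)]])
L=np.array([(125,-98),(-125,-98),(-125,98),(125,98)])
for d,n in((t,"top"),(s,"scene")): print(n,proj(d,np.c_[L@Q.T+[485,166],np.full(4,125)]).round(0).tolist())
a=np.zeros((600,800,3),np.uint8);a[:600,:400]=cv2.resize(cv2.resize(t["img"],(400,300)),(400,300)).repeat(1,0)[:300].tolist() and np.vstack([cv2.resize(t["img"],(400,300)),cv2.resize(s["img"],(400,300))])
a[:,400:]=np.vstack([cv2.resize(t["img"][170:300,150:323],(400,300)),cv2.resize(s["img"][165:315,240:440],(400,300))])
cv2.imwrite("pics/end.png",a[:,:,::-1])
E
```

```text
time: 34.4
tool_pos: [492.0, 7.5, 439.1]
tcp_rot: [-180.0, -0.4, 1.8]
ft_force: [0.2, -0.6, -0.4]
finger_gap: -0.3
grip_force: 0.0
time: 35.02
tool_pos: [437.4, -203.8, 434.1]
tcp_rot: [-180.0, 0.0, 1.4]
ft_force: [0.2, 0.8, -1.1]
finger_gap: 0.1
grip_force: 0.0
top [[254.0, 188.0], [256.0, 278.0], [184.0, 281.0], [184.0, 191.0]]
scene [[270.0, 229.0], [337.0, 180.0], [390.0, 224.0], [322.0, 281.0]]
```

View pics/end.png

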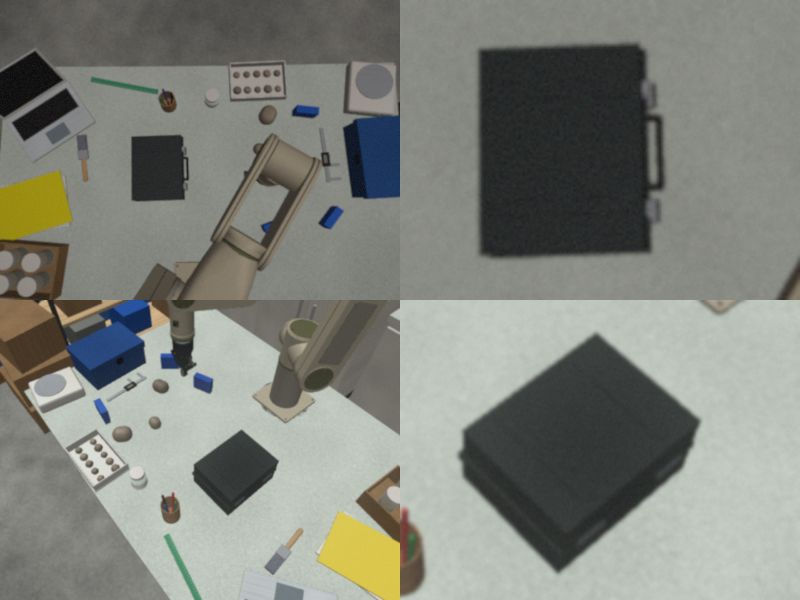

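The lid is closed and flush: its corners in the scene crop, (597,333), (698,422) and (568,530), match the closed-lid prediction. The cobbles, jar, cup, caliper and brush are where they were, and the robot touches nothing.

```bash
python3 -c "from bench import *; print(hand_in())"
```

```text
the job is handed in; nothing more can be done
None
```

The job is handed in at about 35 s: both pestles are in their cradles, the chock stands on the rail between them, the lid is closed flush, and nothing else on the table was moved.

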